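# Feel out the solid chilling ball and turn its dish for the pass

### The job

Two handled steel dishes stand on the rubber bar mat, each with a loose chilling ball in its hollow; one ball is solid and the other is a hollow dud. Lift each dish in turn by its handle bar a few centimetres to feel which is the heavier, setting the lighter one back where it stood; then lift the heavier one straight up and, in the air, turn it a quarter turn either way so that its bar lies square across the mat's long side, keeping it level with the ball in the middle all the while. Finish still holding it, level and still, about 10 cm above the mat: do not put it down or let go, do not touch the balls, and leave everything else where it is.

Things in the scene. Friction and masses are not known exactly. Their poses are not given: they have to be found in the camera images.
- dish_1_bar (a point): round steel dish, 134 mm across, 0.25 kg, coned hollow (12 deg, rim 29 mm high), wooden handle bar bridging over its middle on two rim uprights. Point: centre of the bar, above the dish's centre, 103 mm over its underside (109 mm over the counter at the start). Bar 144 mm long along own y, 12 wide (x), 14 high. z up. Ball's top is 49 mm below the bar's centre. Bar starts along the mat's y within 4 deg.
- dish_2_bar (a point): the other, equal dish: the same point, axes and sizes as the first; bar also starts along the mat's y within 4 deg. In the middle of each dish lies a loose 45 mm steel ball, equal to the eye: one solid (the rules' ball_1, 0.30 to 0.38 kg), one a hollow shell (ball_2, 0.06 to 0.12 kg). Either may be in either dish; their poses are not given, lifting tells
- mat: flat black rubber bar mat, 240 mm (its x) by 460 mm (its y, the long side), 6 mm thick, fixed to the counter; origin at the centre of its underside, z up. The dishes stand about 125 mm either side of its centre along y, with a coffee tamper (86 mm high) between them; cups, jug and jar up to 115 mm high stand round the mat, a spoon lies on the robot's side.
Not all that is in view belongs to the job. What is shaped like the part that bears dish_1_bar but blue or orange is not meant.

How it is judged:
On the way, in this order (a step that is already met when the one before it is completed fails the run):
1. the dish with the lighter ball is lifted off the mat, its ball inside (((horizontal distance between ball_2_center and dish_1_bar below 0.03 m and height (world z) of dish_1_bar above 0.121 m and contact force between dish_1 and the fingers above 2 N and angle between dish_1_bar's own z axis and vertical below 0.1 rad) or (horizontal distance between ball_2_center and dish_2_bar below 0.03 m and height (world z) of dish_2_bar above 0.121 m and contact force between dish_2 and the fingers above 2 N and angle between dish_2_bar's own z axis and vertical below 0.1 rad))), for 0.2 s.
2. the dish with the heavier ball is lifted clear of the mat, its bar still along the mat (((horizontal distance between ball_1_center and dish_1_bar below 0.025 m and height (world z) of dish_1_bar above 0.124 m and angle between the y axis of dish_1_bar and the y axis of mat, either way round below 0.35 rad and contact force between dish_1 and the fingers above 2 N and angle between dish_1_bar's own z axis and vertical below 0.1 rad) or (horizontal distance between ball_1_center and dish_2_bar below 0.025 m and height (world z) of dish_2_bar above 0.124 m and angle between the y axis of dish_2_bar and the y axis of mat, either way round below 0.35 rad and contact force between dish_2 and the fingers above 2 N and angle between dish_2_bar's own z axis and vertical below 0.1 rad))), for 0.2 s.
3. held in the air, the heavier dish has been turned until its bar lies square across the mat (((horizontal distance between ball_1_center and dish_1_bar below 0.02 m and height (world z) of dish_1_bar above 0.139 m and angle between the y axis of dish_1_bar and the y axis of mat, either way round above 1.42 rad and contact force between dish_1 and the fingers above 2 N and angle between dish_1_bar's own z axis and vertical below 0.1 rad) or (horizontal distance between ball_1_center and dish_2_bar below 0.02 m and height (world z) of dish_2_bar above 0.139 m and angle between the y axis of dish_2_bar and the y axis of mat, either way round above 1.42 rad and contact force between dish_2 and the fingers above 2 N and angle between dish_2_bar's own z axis and vertical below 0.1 rad))), for 0.3 s.
At the end, for the whole second after the job is handed in: heavier dish held by the fingers alone 50 to 160 mm above the mat, tilt under 0.1 rad, still, bar within 0.15 rad of square to the mat, ball within 12 mm of its middle; lighter dish let go on the mat within 30 mm and 0.25 rad of its start, ball within 15 mm of its middle (((horizontal distance between ball_1_center and dish_1_bar below 0.012 m and height (world z) of dish_1_bar between 0.159 and 0.269 m and angle between the y axis of dish_1_bar and the y axis of mat, either way round above 1.42 rad and linear speed of each of dish_1, dish_2 below 0.02 m/s and angular speed of dish_1 below 0.1 rad/s and contact force between dish_1 and the fingers above 2 N and angle between dish_1_bar's own z axis and vertical below 0.1 rad and (contact force between dish_1 and dish_2 below 0.1 N and contact force between dish_1 and mat below 0.1 N and contact force between dish_1 and knockbox below 0.1 N and contact force between dish_1 and caddy below 0.1 N and contact force between dish_1 and cup_stack below 0.1 N and contact force between dish_1 and till_pad below 0.1 N and contact force between dish_1 and tamper below 0.1 N and contact force between dish_1 and pitcher below 0.1 N and contact force between dish_1 and mug below 0.1 N and contact force between dish_1 and cup below 0.1 N and contact force between dish_1 and saucer below 0.1 N and contact force between dish_1 and jar below 0.1 N and contact force between dish_1 and spoon below 0.1 N) and horizontal distance between ball_2_center and dish_2_bar below 0.015 m and distance of dish_2_bar from where it was at the start of the episode below 0.03 m and angle between dish_2_bar's own z axis and vertical below 0.05 rad and contact force between dish_2 and the arm below 0.1 N and contact force between dish_2 and the fingers below 0.1 N and angle between the y axis of dish_2_bar and the y axis of mat, either way round below 0.25 rad) or (horizontal distance between ball_1_center and dish_2_bar below 0.012 m and height (world z) of dish_2_bar between 0.159 and 0.269 m and angle between the y axis of dish_2_bar and the y axis of mat, either way round above 1.42 rad and linear speed of each of dish_2, dish_1 below 0.02 m/s and angular speed of dish_2 below 0.1 rad/s and contact force between dish_2 and the fingers above 2 N and angle between dish_2_bar's own z axis and vertical below 0.1 rad and (contact force between dish_2 and dish_1 below 0.1 N and contact force between dish_2 and mat below 0.1 N and contact force between dish_2 and knockbox below 0.1 N and contact force between dish_2 and caddy below 0.1 N and contact force between dish_2 and cup_stack below 0.1 N and contact force between dish_2 and till_pad below 0.1 N and contact force between dish_2 and tamper below 0.1 N and contact force between dish_2 and pitcher below 0.1 N and contact force between dish_2 and mug below 0.1 N and contact force between dish_2 and cup below 0.1 N and contact force between dish_2 and saucer below 0.1 N and contact force between dish_2 and jar below 0.1 N and contact force between dish_2 and spoon below 0.1 N) and horizontal distance between ball_2_center and dish_1_bar below 0.015 m and distance of dish_1_bar from where it was at the start of the episode below 0.03 m and angle between dish_1_bar's own z axis and vertical below 0.05 rad and contact force between dish_1 and the arm below 0.1 N and contact force between dish_1 and the fingers below 0.1 N and angle between the y axis of dish_1_bar and the y axis of mat, either way round below 0.25 rad))); the arm keeps its last pose, push and grip.
It fails at once if a ball rolls more than 30 mm from the middle of its dish ((horizontal distance between ball_1_center and dish_1_bar above 0.03 m and horizontal distance between ball_1_center and dish_2_bar above 0.03 m) or (horizontal distance between ball_2_center and dish_1_bar above 0.03 m and horizontal distance between ball_2_center and dish_2_bar above 0.03 m)).
It fails at once if a ball is touched by the fingers (contact force between any of ball_1, ball_2 and the fingers above 0.2 N).
It fails at once if a dish tips more than 0.25 rad (14 degrees) (angle between any of dish_1_bar, dish_2_bar's own z axis and vertical above 0.25 rad).
It fails at once if a bystander is pushed more than 20 mm (distance of any of tamper, pitcher, mug, cup, saucer, jar, spoon from where it was at the start of the episode above 0.02 m).
It also fails if it takes over 72 s, if anything falls off the work surface, if the arm or the gripper's body presses on something with over 40 N, if the wrist force passes 120 N, or if a joint passes its speed limit or range.

### The arm

A 6-joint arm with a two-finger parallel gripper is mounted at the origin on the work surface. World frame = base frame: x ahead of the robot, y to its left, z up, the work surface at z = 0. Lengths are in m, angles in rad, forces in N, time in s.
With the tool pointing down it reaches from about 0.25 to 0.725 m from the base axis. Payload 4 kg.
Tool frame: the origin (TCP) lies midway between the tips of the shut fingers; the grasp point (between the pads) lies pinch_z behind it (pinch_z is the distance from the TCP to the grasp point, in m); z points along the fingers, y is the direction in which the jaws open and shut (so a half turn about z gives the same grasp; the last joint's range is limited). The gripper opens to 85 mm and grips with 20 to 120 N. Pads are 22 mm wide; open, the fingers measure 114 mm over their backs; the gripper's body (76 mm by 85 mm) begins 54 mm behind the grasp point. The pads swing forward as they close: fully open they stand 13 mm farther back than shut.
Start: joints at [1.261, 0.241, 0.005, 1.335, 0, 1.571], TCP at [0.152, 0.476, 0.231] pointing down, gripper open.
Joint ranges: [-2.72, 2.72], [-1.05, 1.87], [-1.09, 1.28], [-1.99, 2.15], [-1.42, 1.44], [-3.14, 3.14]. Speed limits (rad/s): [2.79, 2.79, 3.14, 3.14, 3.14, 3.14].

### API

Orientations are given as a unit quaternion [x, y, z, w].
In Python, from workcell import * gives the robot as it stands.
- The arm moves only by the tool move_arm, never from a script. Its argument "motion" is a list of rows, each a list of 3 entries, a list of its own where there are three numbers: the finger opening in mm, from 0 to 85.4, then the shift along the tool's x, y, z in units of 50 mm (1.0 is 50 mm), then the turn about the tool's z in units of 6 degrees (1.0 is 6 degrees). In form: [[claw, [dx, dy, dz], roll], ...]. A call has exactly 10 rows; each row is the pose to reach, as a shift and turn from the pose commanded when the call began, along the tool's axes at that moment; what a row does not reach only later rows make up. A row lasts 1/10 s, in which the tool goes at most 50 mm and 8.59 degrees, less where a joint would pass 70% of its speed; a pose out of reach is approached as far as the arm can. A call with a gripper value outside its range is refused whole. The fingers move at their own pace and stop on an object; the grip force is fixed at half the most. Time passes only in rows, so rows that repeat a pose let the fingers close, or fill a call up. It gives the time, the measured TCP pose, the force and the opening at its end, in the units of the state.
- get_obs(): the state, without advancing time (a new reading comes with each control period).
- camera(name): name is "scene" or "side" or "wrist"; returns a dict with "color" (420x560x3 uint8, red, green, blue), "fx", "fy", "cx", "cy" (pixels), "distortion" ([k1, k2, p1, p2, k3] as OpenCV has them; the pictures are not rectified), "rvec" (rotation vector, rad) and "tvec" (3), from world to camera coordinates, as OpenCV has them; the wrist camera has in their place "mount" (4x4, takes a point from camera to tool coordinates, whose origin is the TCP and whose axes are the flange's). Camera axes: x right, y down, z forward; pixel columns grow to the right and rows downward; lengths in m; the calibration is good to about 2 mm. A picture is of the moment at which its call begins: read the wrist's pose just before it. There is no depth.
- job_done(): hands the job in, once; it reports no verdict.
The state is a dict: "clock": time; "joint_pos": joint angles; "joint_vel": joint speeds; "tau": joint torques, N m; "eef_pos": TCP position; "tool_rot": TCP orientation; "ft_force": force on the tool from outside, world axes, zero at the start; "ft_torque": the same for the moment, N m; "grip_width": finger opening in m.
Only numpy, scipy, OpenCV 4.12 (cv2) and the standard library are available. Lean on these libraries where they do the work, as an engineer would, in place of code of your own. Each camera call takes 0.05 s, during which the arm holds its last target.

## Working session

There is one attempt and no reset: what is moved stays moved. The work goes in short steps, Python scripts to look and compute and a tool call to move; the robot and the scene stay as the last step left them, time stands still between calls to the robot, and variables do not carry over. Pictures are saved under pics/ and viewed, and the job is handed in when it is done.

Besides the shell and the picture viewer there is one more tool, called after "Call:" as name(argument=value, ...), one argument or row to a line, values as JSON. move_arm: Moves the arm, as the interface text tells. Its arguments: {"type":"object","properties":{"motion":{"type":"array","items":{"type":"array"}}},"required":["motion"]}

```bash
mkdir -p pics; ls; python3 - <<'E'
from workcell import *
import cv2,json
o=get_obs();print(o)
for n in("scene","side","wrist"):
    c=camera(n);cv2.imwrite(f"pics/{n}0.png",c["color"][:,:,::-1])
    print(n,{k:v for k,v in c.items() if k!="color"})
E
```

```text
pics
{'clock': 0.0, 'joint_pos': array([ 1.26103717e+00,  2.41464055e-01,  3.73264622e-03,  1.33520439e+00,
       -8.54139316e-06,  1.57080693e+00]), 'joint_vel': array([-9.19879355e-04,  7.00638547e-04, -1.17713825e-03,  7.40220861e-05,
       -2.77138556e-03,  3.34748506e-04]), 'tau': array([ 8.32971928e-04, -3.72317934e+01,  2.52406847e+01,  1.70142576e-02,
        1.00662285e-04,  8.71747432e-06]), 'eef_pos': array([0.15222487, 0.4756021 , 0.23039067]), 'tool_rot': array([ 1.54266266e-01,  9.88028732e-01, -1.05759126e-03, -1.60793531e-04]), 'ft_force': array([-0.55094225,  0.43579912,  0.27200494]), 'ft_torque': array([ 0.00361338, -0.014415  , -0.00130814]), 'grip_width': 0.08538902864179056}
scene {'fx': 487.99336582493237, 'fy': 487.99336582493237, 'cx': 275.9250052025238, 'cy': 210.9130189010794, 'distortion': array([-0.09942342,  0.        ,  0.        ,  0.        ,  0.        ]), 'rvec': array([ 1.95005209,  1.16353626, -0.56091484]), 'tvec': array([-0.31418699, -0.1248337 ,  1.49962637])}
side {'fx': 454.94385127287524, 'fy': 454.94385127287524, 'cx': 274.73453972832243, 'cy': 218.72867211733254, 'distortion': array([-0.052968,  0.      ,  0.      ,  0.      ,  0.      ]), 'rvec': array([ 2.17270331, -0.49566614,  0.24660609]), 'tvec': array([-0.38114753,  0.24253795,  0.72383153])}
wrist {'fx': 359.85429520349874, 'fy': 359.85429520349874, 'cx': 280.8156652406205, 'cy': 206.4342173035521, 'distortion': array([0.02336313, 0.        , 0.        , 0.        , 0.        ]), 'mount': array([[ 1.23527884e-03, -9.55208327e-01, -2.95931624e-01,
         7.48650380e-02],
       [ 9.99999132e-01,  1.31539280e-03, -7.16259316e-05,
         1.37026895e-03],
       [ 4.57684012e-04, -2.95931279e-01,  9.55209123e-01,
        -1.40988842e-01],
       [ 0.00000000e+00,  0.00000000e+00,  0.00000000e+00,
         1.00000000e+00]])}
```

View pics/scene0.png

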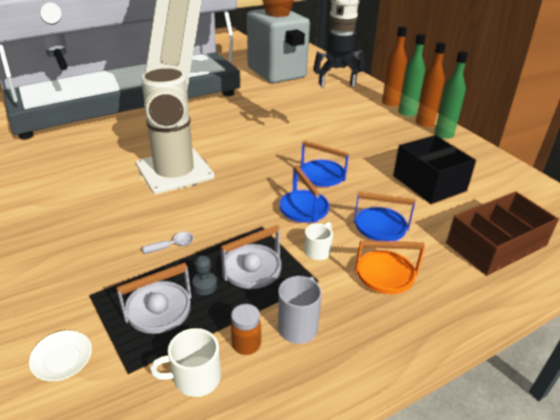

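View pics/side0.png

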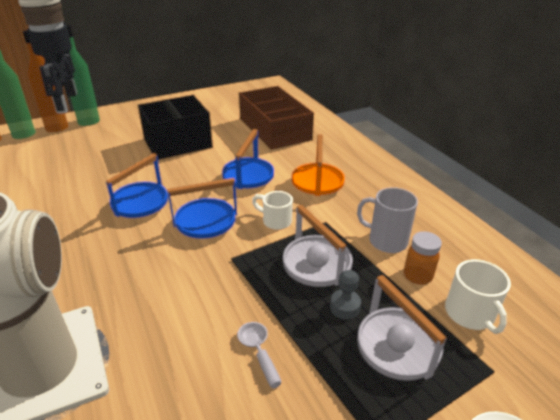

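View pics/wrist0.png

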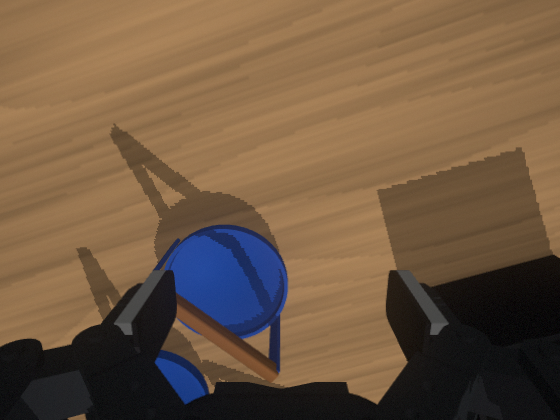

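```bash
python3 -c "
import workcell
for k,v in vars(workcell).items():
    if not k.startswith('__'): print(k,str(v)[:150])"
```

```text
camera <function make.<locals>.drawn_camera at 0x7fef7cc6c2c0>
job_done <function connect.<locals>.done at 0x7fef7cbdf920>
get_obs <function make.<locals>.<lambda> at 0x7fef7cc6c7c0>
Unreachable <class 'workcell.Unreachable'>
pinch_z 0.0187
```

The two steel-grey dishes, in scene at (157,305) and (250,265), are the ones meant. The look-alikes are blue at (323,172), (304,205) and (382,223), and orange at (386,270). I'll check with close crops.

```bash
python3 - <<'E'
import cv2
a=cv2.imread("pics/scene0.png")[220:370,80:330];cv2.imwrite("pics/sc.png",cv2.resize(a,None,fx=3.2,fy=3.2,interpolation=cv2.INTER_CUBIC))
a=cv2.imread("pics/side0.png")[200:390,225:495];cv2.imwrite("pics/sd.png",cv2.resize(a,None,fx=2.9,fy=2.9,interpolation=cv2.INTER_CUBIC))
E
```

```text
(no output)
```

View pics/sc.png

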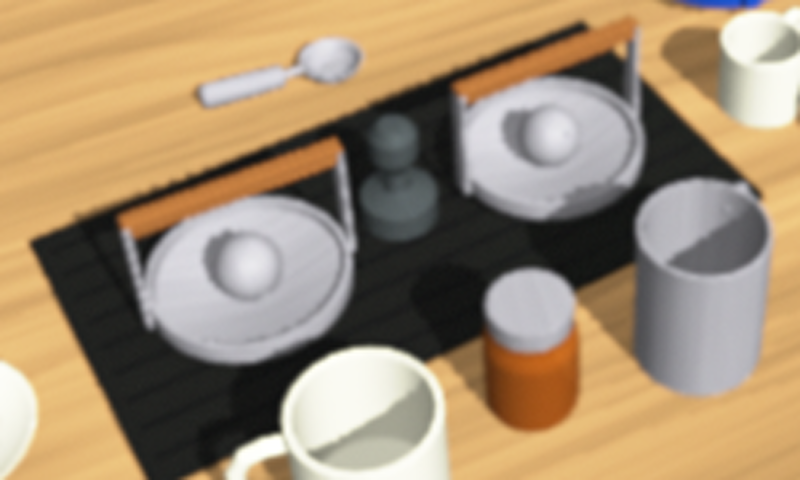

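View pics/sd.png

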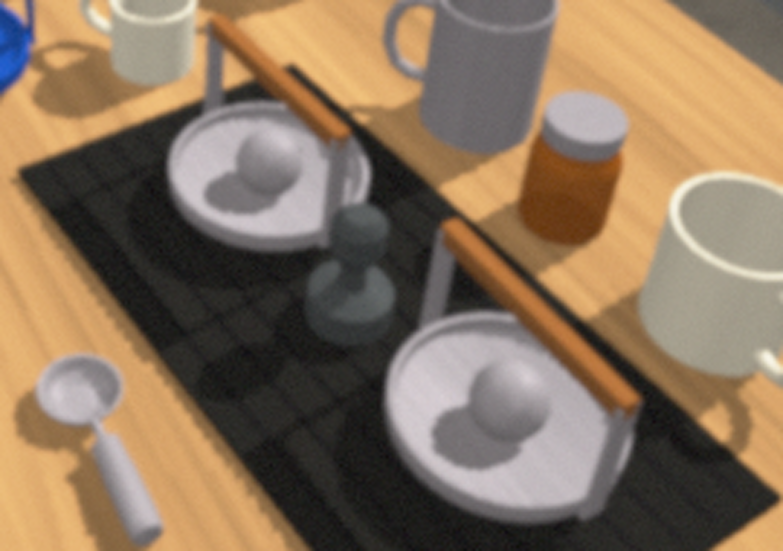

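```bash
cat > h.py <<'E'
from workcell import *
import cv2,numpy as np
from scipy.spatial.transform import Rotation as R
def pose(c,o=None):
    if "rvec" in c:
        Rm=cv2.Rodrigues(c["rvec"])[0].T; return Rm,-Rm@c["tvec"]
    Rt=R.from_quat(o["tool_rot"]).as_matrix();M=c["mount"]
    return Rt@M[:3,:3],Rt@M[:3,3]+o["eef_pos"]
def ray(c,uv,o=None):
    K=np.array([[c["fx"],0,c["cx"]],[0,c["fy"],c["cy"]],[0,0,1]])
    p=cv2.undistortPoints(np.array(uv,float).reshape(-1,1,2),K,c["distortion"])[:,0]
    Rm,t=pose(c,o);d=np.c_[p,np.ones(len(p))]@Rm.T
    return t,d
def onz(c,uv,z,o=None):
    t,d=ray(c,uv,o);return t+d*((z-t[2])/d[:,2:])
def tri(t1,d1,t2,d2):
    A=np.c_[d1,-d2];s=np.linalg.lstsq(A,t2-t1,rcond=None)[0]
    a=t1+d1*s[0];b=t2+d2*s[1];return (a+b)/2,np.linalg.norm(a-b)
def bars(img,n=2,rois=None):
    hsv=cv2.cvtColor(img,cv2.COLOR_RGB2HSV)
    m=((hsv[...,0]<13)&(hsv[...,1]>135)&(hsv[...,2]>90)).astype(np.uint8)
    out=[]
    for x0,y0,x1,y1 in rois:
        mm=np.zeros_like(m);mm[y0:y1,x0:x1]=m[y0:y1,x0:x1]
        k,l,s,ce=cv2.connectedComponentsWithStats(mm)
        i=1+np.argmax(s[1:,4]);mm=(l==i).astype(np.uint8)
        r=cv2.minAreaRect(cv2.findNonZero(mm));p=cv2.boxPoints(r)
        e=np.linalg.norm(p[0]-p[1]),np.linalg.norm(p[1]-p[2])
        ends=((p[0]+p[1])/2,(p[2]+p[3])/2) if e[0]<e[1] else ((p[1]+p[2])/2,(p[3]+p[0])/2)
        out.append((ends,ce[i],s[i,4]))
    return out
E
python3 - <<'E'
from h import *
sc=camera("scene");sd=camera("side")
S=bars(sc["color"],rois=[(110,255,195,300),(215,220,285,255)])
D=bars(sd["color"],rois=[(370,272,450,345),(290,200,350,255)])
for i,n in enumerate("AB"):
    print(n,S[i],D[i])
    for nm,c,b in(("scene",sc,S[i]),("side",sd,D[i])):
        P=onz(c,[*b[0],b[1]],0.109);v=P[1]-P[0];print(nm,P.round(4).tolist(),np.linalg.norm(v).round(4),np.degrees(np.arctan2(v[1],v[0])))
    t,d=ray(sc,[S[i][1]]);t2,d2=ray(sd,[D[i][1]]);print(tri(t,d[0],t2,d2[0]))
q=np.array([(32,243),(583,22),(760,192),(152,482)])/3.2+[80,220]
print(onz(sc,q,.006).round(4))
q=np.array([(20,172),(295,68),(778,497)])/2.9+[225,200]
print(onz(sd,q,.006).round(4))
E
```

```text
A ((array([181., 263.], dtype=float32), array([181., 263.], dtype=float32)), array([181., 263.]), np.int32(1)) ((array([425., 272.], dtype=float32), array([423., 272.], dtype=float32)), array([424., 272.]), np.int32(3))
scene [[0.5225, -0.157, 0.109], [0.5225, -0.157, 0.109], [0.5225, -0.157, 0.109]] 0.0 0.0
side [[0.6158, -0.1723, 0.109], [0.6128, -0.1708, 0.109], [0.6143, -0.1715, 0.109]] 0.0033 153.94840448197098
(array([ 0.57942825, -0.18477001,  0.1523098 ]), np.float64(0.030943873782068518))
B ((array([253., 242.], dtype=float32), array([252., 242.], dtype=float32)), array([252.5, 242. ]), np.int32(2)) ((array([334., 245.], dtype=float32), array([333., 244.], dtype=float32)), array([333.5, 244.5]), np.int32(2))
scene [[0.5314, 0.006, 0.109], [0.5304, 0.0041, 0.109], [0.5309, 0.005, 0.109]] 0.0022 -117.56927934043648
side [[0.5163, -0.0475, 0.109], [0.5161, -0.0444, 0.109], [0.5162, -0.046, 0.109]] 0.0031 92.9069802821963
(array([ 0.5304744 , -0.00684896,  0.09415343]), np.float64(0.03616042903990519))
[[ 0.4211 -0.3459  0.006 ]
 [ 0.3793  0.1084  0.006 ]
 [ 0.6122  0.1303  0.006 ]
 [ 0.6512 -0.3247  0.006 ]]
[[ 0.3765  0.1045  0.006 ]
 [ 0.6121  0.1238  0.006 ]
 [ 0.6534 -0.3254  0.006 ]]
```

```bash
python3 - <<'E'
from h import *
sc=camera("scene")["color"];h=cv2.cvtColor(sc,cv2.COLOR_RGB2HSV)
print(h[276:283,152].tolist(),h[292,60].tolist(),h[240:246,250].tolist())
sd=camera("side")["color"];h=cv2.cvtColor(sd,cv2.COLOR_RGB2HSV)
print(h[300:312:2,410].tolist(),h[300,200].tolist())
E
sed -i 's/(hsv\[...,0\]<13)&(hsv\[...,1\]>135)&(hsv\[...,2\]>90)/(hsv[...,0]<=15)\&(hsv[...,1]>155)\&(hsv[...,2]>70)/' h.py
cat > loc.py <<'E'
from h import *
import sys
def loc(rs,rd,z=.109):
    sc=camera("scene");sd=camera("side")
    S=bars(sc["color"],rois=rs);D=bars(sd["color"],rois=rd)
    for i in range(len(rs)):
        print("---",i,S[i][2],D[i][2])
        for nm,c,b in(("scene",sc,S[i]),("side",sd,D[i])):
            P=onz(c,[*b[0],b[1]],z);v=P[1]-P[0];print(nm,np.round([*b[0],b[1]],1).tolist(),P.round(4)[:,:2].tolist(),np.linalg.norm(v).round(4),np.degrees(np.arctan2(v[1],v[0]))%180)
        t,d=ray(sc,[S[i][1]]);t2,d2=ray(sd,[D[i][1]]);print(tri(t,d[0],t2,d2[0]))
if __name__=="__main__":
    loc([(110,255,195,300),(215,220,285,255)],[(370,272,450,345),(290,200,350,255)])
E
python3 loc.py
```

```text
[[14, 171, 189], [14, 173, 195], [14, 172, 199], [14, 171, 192], [14, 172, 185], [14, 163, 183], [12, 121, 184]] [17, 126, 220] [[14, 171, 186], [14, 173, 178], [13, 163, 158], [10, 88, 133], [168, 8, 150], [120, 8, 187]]
[[14, 108, 66], [14, 155, 132], [14, 169, 178], [14, 170, 188], [14, 170, 179], [14, 175, 147]] [16, 129, 219]
--- 0 602 833
scene [[186.8, 266.2], [117.3, 290.9], [151.9, 277.9]] [[0.5371, -0.1497], [0.541, -0.2959], [0.5372, -0.2244]] 0.1462 91.52717111347805
side [[377.5, 277.5], [442.6, 339.4], [410.1, 308.2]] [[0.5373, -0.1483], [0.5467, -0.2917], [0.5425, -0.2244]] 0.1438 93.747350992906
(array([ 0.54050346, -0.22550264,  0.11181124]), np.float64(0.0012118779137761109))
--- 1 417 404
scene [[277.9, 228.4], [221.9, 248.4], [250.3, 237.9]] [[0.5151, 0.0773], [0.5195, -0.063], [0.5163, 0.007]] 0.1403 91.788736332357
side [[297.5, 206.6], [342.3, 247.0], [321.0, 227.3]] [[0.5129, 0.0834], [0.5265, -0.0586], [0.5213, 0.0062]] 0.1426 95.45888257220629
(array([0.51971707, 0.0047796 , 0.11146737]), np.float64(0.0017110680287890589))
```

```bash
cat > go.py <<'E'
from h import *
def go(x,y,z,hd):
    "hd: world heading (deg) of tool y, mod 180"
    o=get_obs();Rt=R.from_quat(o["tool_rot"]).as_matrix()
    d=Rt.T@(np.array([x,y,z])-o["eef_pos"])/.05
    h=np.degrees(np.arctan2(Rt[1,1],Rt[0,1]));r=-((hd-h+90)%180-90)/6
    print("eef",o["eef_pos"].round(4),"hd",h.round(2),"tilt",np.degrees(np.arccos(-Rt[2,2])).round(2),"t",round(o["clock"],2),"j6",o["joint_pos"][5].round(2),"F",o["ft_force"].round(2),"w",o["grip_width"].round(4),"tau",o["tau"][1:3].round(3))
    print("d",d.round(3),"roll",r.round(3))
if __name__=="__main__":
    import sys;go(*map(float,sys.argv[1:5]))
E
python3 go.py .519 .006 .23 3.5
```

```text
Traceback (most recent call last):
  File "go.py", line 10, in <module>
    import sys;go(*map(float,sys.argv[1:5]))
               ~~^^^^^^^^^^^^^^^^^^^^^^^^^^^
  File "go.py", line 7, in go
    print("eef",o["eef_pos"].round(4),"hd",h.round(2),"tilt",np.degrees(np.arccos(-Rt[2,2])).round(2),"t",round(o["clock"],2),"j6",o["joint_pos"][5].round(2),"F",o["ft_force"].round(2),"w",o["grip_width"].round(4),"tau",o["tau"][1:3].round(3))
                                                                                                                                                                                             ^^^^^^^^^^^^^^^^^^^^^
AttributeError: 'float' object has no attribute 'round'
```

```bash
sed -i 's/o\["grip_width"\].round(4)/round(o["grip_width"],4)/' go.py
python3 go.py .519 .006 .23 3.5
```

```text
eef [0.1524 0.4762 0.2313] hd 72.25 tilt 0.01 t 0.45 j6 1.57 F [0.48 0.04 0.25] w 0.0856 tau [-37.181  25.24 ]
d [-9.85  -6.72   0.026] roll 11.458
```

Call:
move_arm(
  motion=[
    [85,[-0.4,-0.27,0],0.5],
    [85,[-1.0,-0.68,0],1.2],
    [85,[-1.7,-1.16,0],2.0],
    [85,[-2.4,-1.64,0],2.8],
    [85,[-3.1,-2.11,0],3.6],
    [85,[-3.8,-2.59,0],4.4],
    [85,[-4.5,-3.07,0],5.2],
    [85,[-5.2,-3.55,0],6.0],
    [85,[-5.9,-4.02,0],6.9],
    [85,[-6.6,-4.5,0],7.7],
  ],
)

```text
clock: 1.45
eef_pos: [0.399, 0.1598, 0.2316]
tool_rot: [0.531, 0.847, 0.0, 0.0]
ft_force: [0.2, -0.2, -0.2]
grip_width: 0.0853
```

```bash
python3 go.py .519 .006 .23 3.5
```

```text
eef [0.399  0.1598 0.2316] hd 25.84 tilt 0.06 t 1.45 j6 1.5 F [ 0.18 -0.22 -0.24] w 0.0853 tau [-32.025  23.826]
d [-3.815  0.818  0.033] roll 3.724
```

Call:
move_arm(
  motion=[
    [85,[-0.6,0.13,0],0.6],
    [85,[-1.2,0.26,0],1.2],
    [85,[-1.8,0.39,0],1.8],
    [85,[-2.4,0.51,0],2.4],
    [85,[-3.0,0.64,0],3.0],
    [85,[-3.5,0.75,0],3.5],
    [85,[-3.8,0.81,0],3.75],
    [85,[-3.82,0.82,0],3.75],
    [85,[-3.82,0.82,0],3.75],
    [85,[-3.82,0.82,0],3.75],
  ],
)

```text
clock: 2.45
eef_pos: [0.5181, 0.0086, 0.2313]
tool_rot: [0.684, 0.729, -0.0, -0.0]
ft_force: [-0.3, -0.1, -0.6]
grip_width: 0.0849
```

```bash
python3 go.py .519 .006 .23 3.5; python3 - <<'E'
from h import *
o=get_obs();c=camera("wrist");cv2.imwrite("pics/w1.png",c["color"][:,:,::-1])
E
```

```text
eef [0.5181 0.0086 0.2313] hd 3.64 tilt 0.04 t 2.45 j6 1.52 F [-0.29 -0.12 -0.65] w 0.0849 tau [-38.804  25.403]
d [-0.053  0.014  0.027] roll 0.024
```

View pics/w1.png

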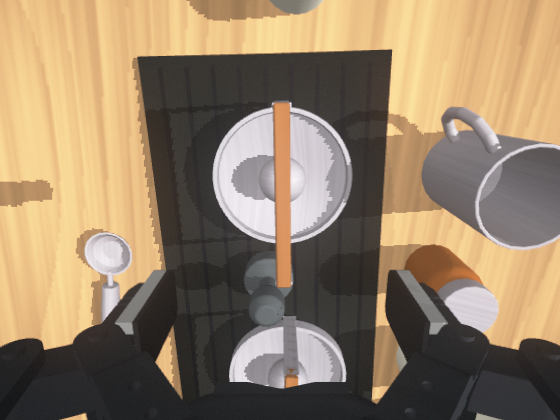

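```bash
cat > wl.py <<'E'
from h import *
def wl(roi,z,name):
    o=get_obs();c=camera("wrist");cv2.imwrite(f"pics/{name}.png",c["color"][:,:,::-1])
    b=bars(c["color"],rois=[roi])[0]
    P=onz(c,[*b[0],b[1]],z,o);v=P[1]-P[0]
    # centre/edges by line fit on long axis
    print(np.round([*b[0]],1).tolist(),"mid",((P[0]+P[1])/2).round(4),"cen",P[2].round(4),"len",np.linalg.norm(v).round(4),"ang",np.degrees(np.arctan2(v[1],v[0]))%180)
if __name__=="__main__":
    import sys;a=sys.argv;wl(list(map(int,a[1:5])),float(a[5]),a[6])
E
python3 wl.py 230 80 330 310 .116 w1b
python3 - <<'E'
from h import *
o=get_obs();c=camera("wrist")
g=c["color"].max(2)
m=(g<75).astype(np.uint8)
for y in (70,90,110,200): print(y,np.flatnonzero(m[y])[[0,-1]])
print(onz(c,[(139,58),(391,51),(162,245),(378,290)],.006,o).round(4))
# ball
gr=c["color"][130:225,250:320]
cv2.imwrite("pics/ball.png",cv2.resize(gr[:,:,::-1],None,fx=6,fy=6))
E
```

```text
70 [140 388]
90 [142 387]
110 [145 386]
200 [157 381]
[[ 0.3797  0.1088  0.006 ]
 [ 0.615   0.1304  0.006 ]
 [ 0.3946 -0.0808  0.006 ]
 [ 0.6396 -0.1209  0.006 ]]Traceback (most recent call last):
  File "wl.py", line 9, in <module>
    import sys;a=sys.argv;wl(list(map(int,a[1:5])),float(a[5]),a[6])
                          ~~^^^^^^^^^^^^^^^^^^^^^^^^^^^^^^^^^^^^^^^^
  File "wl.py", line 4, in wl
    b=bars(c["color"],rois=[roi])[0]
      ~~~~^^^^^^^^^^^^^^^^^^^^^^^
  File "h.py", line 26, in bars
    i=1+np.argmax(s[1:,4]);mm=(l==i).astype(np.uint8)
        ~~~~~~~~~^^^^^^^^^
    return _wrapfunc(a, 'argmax', axis=axis, out=out, **kwds)
    return bound(*args, **kwds)
ValueError: attempt to get argmax of an empty sequence
```

```bash
sed -i 's/def bars(img,n=2,rois=None):/def bars(img,n=2,rois=None,smin=155):/; s/>155)/>smin)/' h.py; sed -i 's/rois=\[roi\]/rois=[roi],smin=110/' wl.py
python3 wl.py 230 80 330 310 .116 w1b
```

```text
[[280.8999938964844, 102.9000015258789], [282.29998779296875, 286.1000061035156]] mid [0.5201 0.0095 0.116 ] cen [0.5198 0.0161 0.116 ] len 0.1407 ang 94.17626993808875
```

```bash
cat > wl.py <<'E'
from h import *
def wl(roi,z,name):
    o=get_obs();c=camera("wrist");cv2.imwrite(f"pics/{name}.png",c["color"][:,:,::-1])
    hsv=cv2.cvtColor(c["color"],cv2.COLOR_RGB2HSV)
    x0,y0,x1,y1=roi
    m=((hsv[...,0]<=15)&(hsv[...,1]>110)&(hsv[...,2]>70))[y0:y1,x0:x1]
    L=[];
    for r in range(y0,y1):
        u=np.flatnonzero(m[r-y0])
        if len(u)>3: L.append((u.mean()+x0,r,len(u)))
    L=np.array(L);P=onz(c,L[:,:2],z,o)
    k=np.polyfit(P[:,1],P[:,0],1);ym=(P[0,1]+P[-1,1])/2
    print("rows",L[0].round(1),L[-1].round(1),"mid",np.polyval(k,ym).round(4),ym.round(4),"len",(P[0,1]-P[-1,1]).round(4),"ang",90-np.degrees(np.arctan(k[0])))
if __name__=="__main__":
    import sys;a=sys.argv;wl(list(map(int,a[1:5])),float(a[5]),a[6])
E
python3 wl.py 230 80 330 310 .116 w1c
```

```text
rows [281.1 102.    8. ] [283. 286.  13.] mid 0.5203 0.0097 len 0.1409 ang 94.51440369640453
```

```bash
python3 go.py .520 .008 .091 4.5
```

```text
eef [0.5186 0.0084 0.2315] hd 3.63 tilt 0.02 t 2.7 j6 1.52 F [ 0.37  0.28 -0.6 ] w 0.0852 tau [-39.046  25.311]
d [-0.01   0.027  2.811] roll -0.146
```

Call:
move_arm(
  motion=[
    [85,[-0.01,0.03,0.3],-0.15],
    [85,[-0.01,0.03,0.7],-0.15],
    [85,[-0.01,0.03,1.1],-0.15],
    [85,[-0.01,0.03,1.5],-0.15],
    [85,[-0.01,0.03,1.9],-0.15],
    [85,[-0.01,0.03,2.3],-0.15],
    [85,[-0.01,0.03,2.6],-0.15],
    [85,[-0.01,0.03,2.8],-0.15],
    [85,[-0.01,0.03,2.8],-0.15],
    [85,[-0.01,0.03,2.8],-0.15],
  ],
)

```text
clock: 3.7
eef_pos: [0.5207, 0.0074, 0.0918]
tool_rot: [0.679, 0.734, 0.0, 0.0]
ft_force: [1.1, 0.6, -0.2]
grip_width: 0.0853
```

```bash
python3 go.py .520 .008 .091 4.5;  python3 - <<'E'
from h import *
o=get_obs();c=camera("wrist");cv2.imwrite("pics/w2.png",c["color"][:,:,::-1])
E
```

```text
eef [0.5207 0.0074 0.0918] hd 4.46 tilt 0.03 t 3.7 j6 1.51 F [ 1.14  0.61 -0.15] w 0.0853 tau [-40.306  21.645]
d [ 0.012 -0.012  0.015] roll -0.006
```

View pics/w2.png

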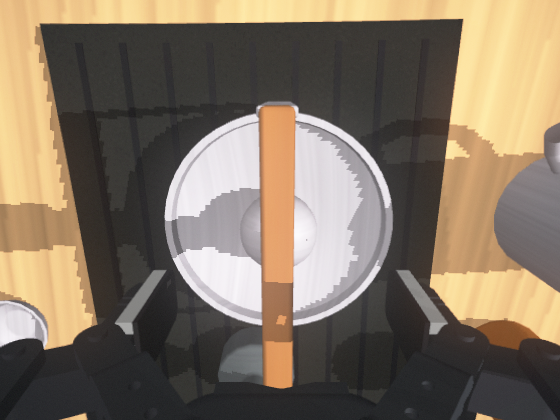

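```bash
python3 - <<'E'
from h import *
o=get_obs();c=camera("wrist")
print(onz(c,[(165,218),(393,218),(279,113),(279,327)],.035,o).round(4))
print(onz(c,[(278,103)],.116,o).round(4))
print(onz(c,[(278,230)],.038,o).round(4))
E
```

```text
[[ 0.4546  0.0102  0.035 ]
 [ 0.5866  0.0205  0.035 ]
 [ 0.516   0.0743  0.035 ]
 [ 0.5263 -0.0583  0.035 ]]
[[0.5153 0.0811 0.116 ]]
[[0.5205 0.009  0.038 ]]
```

Call:
move_arm(
  motion=[
    [60,[0,0,0],0],
    [40,[0,0,0],0],
    [25,[0,0,0],0],
    [18,[0,0,0],0],
    [14,[0,0,0],0],
    [12,[0,0,0],0],
    [8,[0,0,0],0],
    [4,[0,0,0],0],
    [0,[0,0,0],0],
    [0,[0,0,0],0],
  ],
)

```text
clock: 4.8
eef_pos: [0.5199, 0.0072, 0.0914]
tool_rot: [0.679, 0.734, -0.0, -0.0]
ft_force: [-3.8, 0.2, 4.6]
grip_width: 0.0111
```

```bash
python3 go.py .520 .008 .091 4.5;  python3 - <<'E'
from h import *
o=get_obs();c=camera("wrist");cv2.imwrite("pics/w3.png",c["color"][:,:,::-1])
E
```

```text
eef [0.5199 0.0072 0.0914] hd 4.44 tilt 0.04 t 4.8 j6 1.51 F [-3.83  0.19  4.59] w 0.0111 tau [-39.144  23.   ]
d [0.015 0.002 0.008] roll -0.009
```

View pics/w3.png

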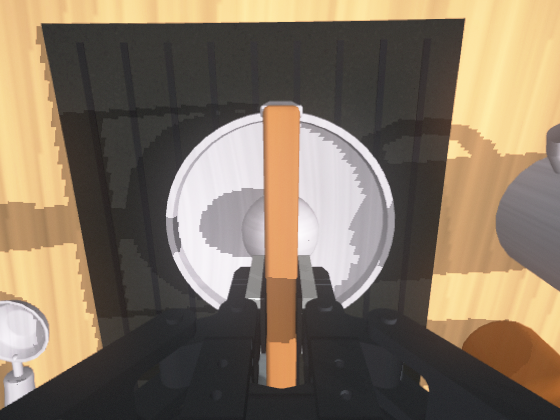

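Call:
move_arm(
  motion=[
    [0,[0,0,-0.02],0],
    [0,[0,0,-0.06],0],
    [0,[0,0,-0.12],0],
    [0,[0,0,-0.2],0],
    [0,[0,0,-0.28],0],
    [0,[0,0,-0.36],0],
    [0,[0,0,-0.44],0],
    [0,[0,0,-0.52],0],
    [0,[0,0,-0.58],0],
    [0,[0,0,-0.6],0],
  ],
)

```text
clock: 5.85
eef_pos: [0.5207, 0.0073, 0.1218]
tool_rot: [0.679, 0.734, 0.0, 0.0]
ft_force: [-0.2, -0.6, -2.5]
grip_width: 0.0107
```

Call:
move_arm(
  motion=[
    [0,[0,0,0],0],
    [0,[0,0,0],0],
    [0,[0,0,0],0],
    [0,[0,0,0],0],
    [0,[0,0,0],0],
    [0,[0,0,0],0],
    [0,[0,0,0],0],
    [0,[0,0,0],0],
    [0,[0,0,0],0],
    [0,[0,0,0],0],
  ],
)

```text
clock: 6.85
eef_pos: [0.5204, 0.0073, 0.1213]
tool_rot: [0.679, 0.734, 0.0, 0.0]
ft_force: [0.2, -0.4, -3.4]
grip_width: 0.0106
```

```bash
python3 go.py .520 .0072 .0914 4.5;  python3 - <<'E'
from h import *
o=get_obs()
f=[]
for i in range(3):
    c=camera("wrist");f.append(get_obs()["ft_force"])
print(np.round(f,2))
cv2.imwrite("pics/w4.png",c["color"][:,:,::-1])
E
```

```text
eef [0.5204 0.0073 0.1213] hd 4.45 tilt 0.0 t 6.85 j6 1.51 F [ 0.16 -0.36 -3.38] w 0.0106 tau [-42.125  24.172]
d [-0.002 -0.008  0.599] roll -0.008
[[-0.01 -0.32 -3.17]
 [-0.62 -0.41 -3.37]
 [-0.33  0.25 -4.  ]]
```

View pics/w4.png

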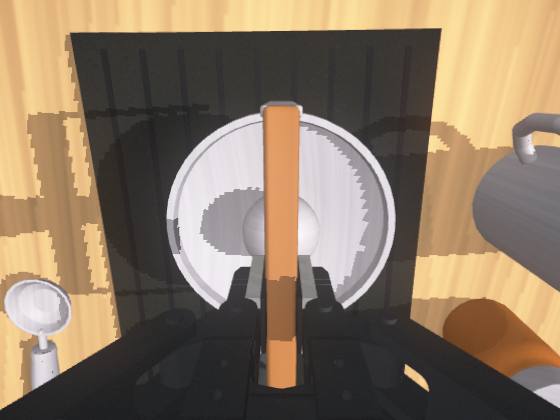

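Fz reads about -3.4 N, or 0.35 kg: dish plus the hollow ball, so this is the lighter one. I'll set it back.

Call:
move_arm(
  motion=[
    [0,[0,0,0.04],0],
    [0,[0,0,0.12],0],
    [0,[0,0,0.22],0],
    [0,[0,0,0.32],0],
    [0,[0,0,0.41],0],
    [0,[0,0,0.48],0],
    [0,[0,0,0.53],0],
    [0,[0,0,0.56],0],
    [0,[0,0,0.58],0],
    [0,[0,0,0.59],0],
  ],
)

```text
clock: 8.0
eef_pos: [0.5205, 0.0073, 0.0918]
tool_rot: [0.679, 0.734, 0.0, 0.0]
ft_force: [-0.3, 0.4, -2.9]
grip_width: 0.011
```

Call:
move_arm(
  motion=[
    [0,[0,0,0],0],
    [0,[0,0,0.01],0],
    [0,[0,0,0.01],0],
    [0,[0,0,0.01],0],
    [0,[0,0,0.01],0],
    [0,[0,0,0.01],0],
    [0,[0,0,0.01],0],
    [0,[0,0,0.01],0],
    [0,[0,0,0.01],0],
    [0,[0,0,0.01],0],
  ],
)

```text
clock: 9.0
eef_pos: [0.5204, 0.0073, 0.0913]
tool_rot: [0.679, 0.734, -0.0, -0.0]
ft_force: [-0.4, -0.6, -3.4]
grip_width: 0.0109
```

```bash
python3 go.py .520 .0072 .0914 4.5
```

```text
eef [0.5204 0.0073 0.0913] hd 4.45 tilt 0.0 t 9.0 j6 1.51 F [-0.42 -0.58 -3.43] w 0.0109 tau [-42.616  23.226]
d [-0.001 -0.007 -0.002] roll -0.009
```

Call:
move_arm(
  motion=[
    [0,[0,0,0.005],0],
    [0,[0,0,0.01],0],
    [0,[0,0,0.015],0],
    [0,[0,0,0.02],0],
    [0,[0,0,0.025],0],
    [0,[0,0,0.03],0],
    [0,[0,0,0.03],0],
    [0,[0,0,0.03],0],
    [0,[0,0,0.03],0],
    [0,[0,0,0.03],0],
  ],
)

```text
clock: 10.0
eef_pos: [0.5204, 0.0073, 0.0912]
tool_rot: [0.679, 0.734, 0.0, 0.0]
ft_force: [-5.3, 0.3, 8.8]
grip_width: 0.0105
```

Call:
move_arm(
  motion=[
    [0,[0,0,-0.01],0],
    [0,[0,0,-0.015],0],
    [0,[0,0,-0.015],0],
    [14,[0,0,-0.015],0],
    [18,[0,0,-0.015],0],
    [25,[0,0,-0.015],0],
    [40,[0,0,-0.015],0],
    [60,[0,0,-0.015],0],
    [80,[0,0,-0.015],0],
    [85,[0,0,-0.015],0],
  ],
)

```text
clock: 11.0
eef_pos: [0.5204, 0.0073, 0.0905]
tool_rot: [0.679, 0.734, -0.0, -0.0]
ft_force: [-0.1, 0.1, -0.2]
grip_width: 0.0811
```

```bash
python3 go.py .520 .0072 .0914 4.5;  python3 - <<'E'
from h import *
o=get_obs();c=camera("wrist");cv2.imwrite("pics/w5.png",c["color"][:,:,::-1])
E
```

```text
eef [0.5204 0.0073 0.0905] hd 4.45 tilt 0.0 t 11.0 j6 1.51 F [-0.06  0.15 -0.16] w 0.0811 tau [-40.963  22.136]
d [-0.002 -0.008 -0.018] roll -0.008
```

View pics/w5.png

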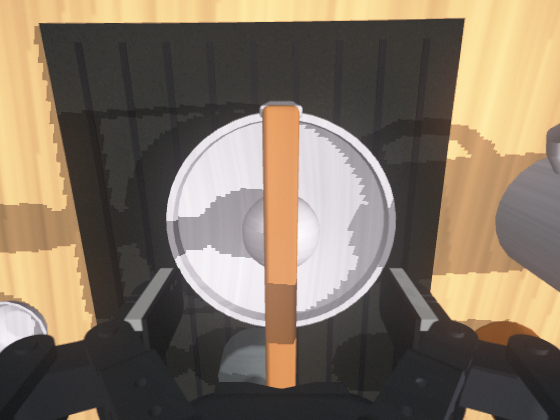

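Call:
move_arm(
  motion=[
    [85,[0,0,-0.1],0],
    [85,[0,0,-0.4],0],
    [85,[0,0,-0.8],0],
    [85,[0,0,-1.2],0],
    [85,[0,0,-1.6],0],
    [85,[0,0,-2.0],0],
    [85,[0,0,-2.4],0],
    [85,[0,0,-2.7],0],
    [85,[0,0,-2.8],0],
    [85,[0,0,-2.8],0],
  ],
)

```text
clock: 12.05
eef_pos: [0.5208, 0.0073, 0.2314]
tool_rot: [0.679, 0.734, 0.001, 0.001]
ft_force: [0.9, -0.8, -0.4]
grip_width: 0.085
```

```bash
python3 go.py .539 -.2245 .23 3.5
```

```text
eef [0.5208 0.0073 0.2314] hd 4.45 tilt 0.11 t 12.05 j6 1.51 F [ 0.9  -0.75 -0.43] w 0.085 tau [-39.81   25.822]
d [-4.651e+00  2.000e-03  2.900e-02] roll 0.158
```

Call:
move_arm(
  motion=[
    [85,[-0.3,0,0],0.15],
    [85,[-0.9,0,0],0.15],
    [85,[-1.6,0,0],0.15],
    [85,[-2.3,0,0],0.15],
    [85,[-3.0,0,0],0.15],
    [85,[-3.7,0,0],0.15],
    [85,[-4.3,0,0],0.15],
    [85,[-4.6,0,0],0.15],
    [85,[-4.65,0,0],0.15],
    [85,[-4.65,0,0],0.15],
  ],
)

```text
clock: 13.05
eef_pos: [0.5379, -0.2243, 0.2298]
tool_rot: [0.685, 0.728, -0.0, -0.001]
ft_force: [0.1, 0.4, 0.4]
grip_width: 0.0849
```

```bash
python3 wl.py 230 80 340 310 .116 w6; python3 go.py .539 -.2245 .091 3.5
```

```text
rows [286. 100.  11.] [316.6 309.   16. ] mid 0.5441 -0.2313 len 0.1606 ang 96.2722913300814
eef [ 0.5381 -0.2237  0.2301] hd 3.58 tilt 0.08 t 13.1 j6 1.11 F [0.67 0.36 0.11] w 0.0851 tau [-45.155  25.624]
d [-0.021  0.019  2.782] roll 0.013
```

View pics/w6.png

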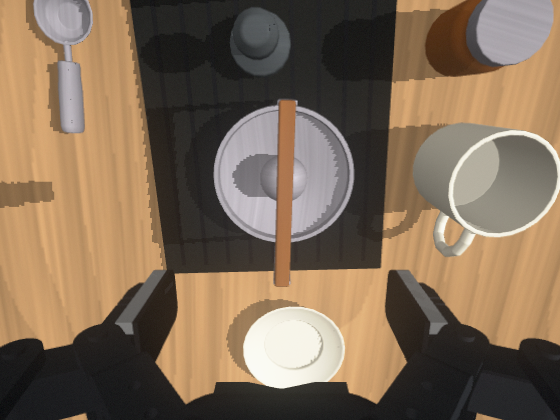

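```bash
python3 wl.py 265 90 305 262 .116 w7; python3 - <<'E'
from h import *
o=get_obs();c=camera("wrist")
P=onz(c,[(288,100),(282,286.5)],.116,o);print(P.round(4),P.mean(0))
P=onz(c,[(214,173),(354,173),(284,105),(284,242)],.035,o);print(P.round(4),P[:2].mean(0),P[2:].mean(0))
E
```

```text
rows [286.5 101.   12. ] [282. 261.  15.] mid 0.5408 -0.2106 len 0.1193 ang 92.11176290700313
[[ 0.5395 -0.1499  0.116 ]
 [ 0.5448 -0.2923  0.116 ]] [ 0.54215506 -0.22111603  0.116     ]
[[ 0.4757 -0.2216  0.035 ]
 [ 0.6085 -0.213   0.035 ]
 [ 0.5379 -0.1553  0.035 ]
 [ 0.5468 -0.2879  0.035 ]] [ 0.54209053 -0.21731593  0.035     ] [ 0.54237554 -0.22163078  0.035     ]
```

```bash
python3 go.py .5415 -.222 .091 2.1
```

```text
eef [ 0.5384 -0.2232  0.2306] hd 3.65 tilt 0.03 t 13.2 j6 1.11 F [ 0.45  0.13 -0.79] w 0.0851 tau [-45.217  25.541]
d [0.018 0.064 2.791] roll 0.258
```

Call:
move_arm(
  motion=[
    [85,[0.02,0.06,0.3],0.25],
    [85,[0.02,0.06,0.7],0.25],
    [85,[0.02,0.06,1.1],0.25],
    [85,[0.02,0.06,1.5],0.25],
    [85,[0.02,0.06,1.9],0.25],
    [85,[0.02,0.06,2.3],0.25],
    [85,[0.02,0.06,2.6],0.25],
    [85,[0.02,0.06,2.8],0.25],
    [85,[0.02,0.06,2.8],0.25],
    [85,[0.02,0.06,2.8],0.25],
  ],
)

```text
clock: 14.2
eef_pos: [0.5418, -0.2229, 0.0912]
tool_rot: [0.694, 0.72, 0.0, 0.0]
ft_force: [-0.6, -0.1, -0.4]
grip_width: 0.0851
```

```bash
python3 go.py .5415 -.222 .091 2.1; python3 wl.py 255 100 310 225 .116 w8
```

```text
eef [ 0.5418 -0.2229  0.0912] hd 2.1 tilt 0.04 t 14.2 j6 1.14 F [-0.55 -0.12 -0.44] w 0.0851 tau [-46.33   22.468]
d [ 0.017 -0.005  0.003] roll 0.0
rows [275.5 108.   24. ] [276.5 224.   32. ] mid 0.5392 -0.1696 len 0.0383 ang 92.1610245029946
```

View pics/w8.png

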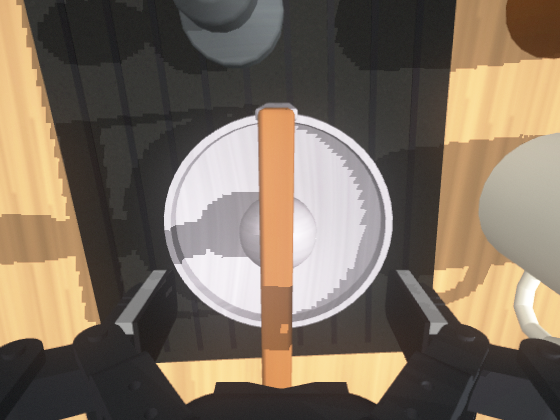

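Call:
move_arm(
  motion=[
    [60,[0,0,0],0],
    [40,[0,0,0],0],
    [25,[0,0,0],0],
    [18,[0,0,0],0],
    [14,[0,0,0],0],
    [12,[0,0,0],0],
    [8,[0,0,0],0],
    [4,[0,0,0],0],
    [0,[0,0,0],0],
    [0,[0,0,0],0],
  ],
)

```text
clock: 15.25
eef_pos: [0.5407, -0.2234, 0.0907]
tool_rot: [0.694, 0.72, -0.0, -0.0]
ft_force: [-4.3, 0.3, 4.9]
grip_width: 0.0112
```

Call:
move_arm(
  motion=[
    [0,[0,0,-0.02],0],
    [0,[0,0,-0.06],0],
    [0,[0,0,-0.12],0],
    [0,[0,0,-0.2],0],
    [0,[0,0,-0.28],0],
    [0,[0,0,-0.36],0],
    [0,[0,0,-0.44],0],
    [0,[0,0,-0.52],0],
    [0,[0,0,-0.58],0],
    [0,[0,0,-0.6],0],
  ],
)

```text
clock: 16.25
eef_pos: [0.5416, -0.2234, 0.1212]
tool_rot: [0.694, 0.72, 0.0, 0.0]
ft_force: [0.6, 0.3, -6.2]
grip_width: 0.0111
```

Call:
move_arm(
  motion=[
    [0,[0,0,0],0],
    [0,[0,0,0],0],
    [0,[0,0,0],0],
    [0,[0,0,0],0],
    [0,[0,0,0],0],
    [0,[0,0,0],0],
    [0,[0,0,0],0],
    [0,[0,0,0],0],
    [0,[0,0,0],0],
    [0,[0,0,0],0],
  ],
)

```text
clock: 17.25
eef_pos: [0.5414, -0.2233, 0.1206]
tool_rot: [0.694, 0.72, -0.0, 0.0]
ft_force: [0.6, 0.8, -6.2]
grip_width: 0.0107
```

```bash
python3 go.py .5415 -.222 .24 2.1; python3 wl.py 255 100 310 225 .146 w9
```

```text
eef [ 0.5414 -0.2233  0.1206] hd 2.05 tilt 0.0 t 17.25 j6 1.14 F [ 0.65  0.8  -6.17] w 0.0107 tau [-50.044  25.827]
d [ 0.026  0.004 -2.389] roll -0.008
rows [280.5 107.   26. ] [281. 224.  33.] mid 0.5404 -0.1697 len 0.0384 ang 92.19021224531296
```

View pics/w9.png

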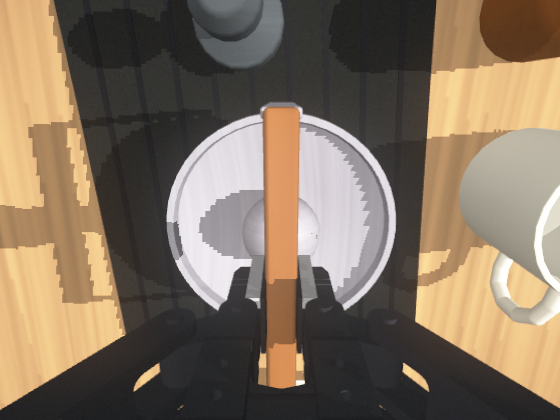

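Fz is -6.2 N, or 0.63 kg: the heavier one. I'll lift it on up.

Call:
move_arm(
  motion=[
    [0,[0,0,-0.03],0],
    [0,[0,0,-0.08],0],
    [0,[0,0,-0.15],0],
    [0,[0,0,-0.24],0],
    [0,[0,0,-0.34],0],
    [0,[0,0,-0.44],0],
    [0,[0,0,-0.54],0],
    [0,[0,0,-0.64],0],
    [0,[0,0,-0.74],0],
    [0,[0,0,-0.84],0],
  ],
)

```text
clock: 18.3
eef_pos: [0.5413, -0.2233, 0.163]
tool_rot: [0.694, 0.72, -0.0, 0.0]
ft_force: [-0.1, -0.3, -6.2]
grip_width: 0.0104
```

Call:
move_arm(
  motion=[
    [0,[0,0,-0.1],0],
    [0,[0,0,-0.2],0],
    [0,[0,0,-0.3],0],
    [0,[0,0,-0.4],0],
    [0,[0,0,-0.48],0],
    [0,[0,0,-0.54],0],
    [0,[0,0,-0.58],0],
    [0,[0,0,-0.6],0],
    [0,[0,0,-0.6],0],
    [0,[0,0,-0.6],0],
  ],
)

```text
clock: 19.3
eef_pos: [0.5412, -0.2233, 0.1923]
tool_rot: [0.694, 0.72, -0.0, -0.0]
ft_force: [-0.5, 0.8, -5.3]
grip_width: 0.011
```

```bash
python3 go.py .5414 -.2233 .193 -84.75
```

```text
eef [ 0.5412 -0.2233  0.1923] hd 2.05 tilt 0.02 t 19.3 j6 1.14 F [-0.48  0.8  -5.28] w 0.011 tau [-49.454  27.395]
d [-0.001  0.004 -0.013] roll 14.466
```

Call:
move_arm(
  motion=[
    [0,[0,0,0],0.05],
    [0,[0,0,0],0.15],
    [0,[0,0,0],0.3],
    [0,[0,0,0],0.5],
    [0,[0,0,0],0.75],
    [0,[0,0,0],1.05],
    [0,[0,0,0],1.4],
    [0,[0,0,0],1.8],
    [0,[0,0,0],2.2],
    [0,[0,0,0],2.6],
  ],
)

```text
clock: 20.3
eef_pos: [0.5413, -0.2233, 0.1926]
tool_rot: [0.786, 0.618, 0.0, 0.0]
ft_force: [-0.1, 0.3, -5.1]
grip_width: 0.0109
```

Call:
move_arm(
  motion=[
    [0,[0,0,0],0.4],
    [0,[0,0,0],0.8],
    [0,[0,0,0],1.2],
    [0,[0,0,0],1.6],
    [0,[0,0,0],2.0],
    [0,[0,0,0],2.4],
    [0,[0,0,0],2.8],
    [0,[0,0,0],3.2],
    [0,[0,0,0],3.6],
    [0,[0,0,0],4.0],
  ],
)

```text
clock: 21.3
eef_pos: [0.5413, -0.2233, 0.1926]
tool_rot: [0.898, 0.441, -0.0, 0.0]
ft_force: [-0.5, -0.0, -5.3]
grip_width: 0.011
```

Call:
move_arm(
  motion=[
    [0,[0,0,0],0.4],
    [0,[0,0,0],0.8],
    [0,[0,0,0],1.2],
    [0,[0,0,0],1.6],
    [0,[0,0,0],2.0],
    [0,[0,0,0],2.4],
    [0,[0,0,0],2.8],
    [0,[0,0,0],3.2],
    [0,[0,0,0],3.6],
    [0,[0,0,0],4.0],
  ],
)

```text
clock: 22.3
eef_pos: [0.5414, -0.2233, 0.1926]
tool_rot: [0.97, 0.244, 0.0, 0.0]
ft_force: [1.5, -0.4, -4.9]
grip_width: 0.0111
```

Call:
move_arm(
  motion=[
    [0,[0,0,0],0.4],
    [0,[0,0,0],0.8],
    [0,[0,0,0],1.2],
    [0,[0,0,0],1.6],
    [0,[0,0,0],2.0],
    [0,[0,0,0],2.35],
    [0,[0,0,0],2.65],
    [0,[0,0,0],2.9],
    [0,[0,0,0],3.1],
    [0,[0,0,0],3.25],
  ],
)

```text
clock: 23.3
eef_pos: [0.5413, -0.2233, 0.1926]
tool_rot: [0.997, 0.077, 0.0, 0.0]
ft_force: [-1.2, -0.4, -5.4]
grip_width: 0.0108
```

```bash
python3 go.py .5414 -.2233 .193 -84.75
```

```text
eef [ 0.5413 -0.2233  0.1926] hd -81.13 tilt 0.0 t 23.3 j6 2.6 F [-1.2  -0.39 -5.35] w 0.0108 tau [-49.317  27.305]
d [ 0.001  0.    -0.008] roll 0.603
```

Call:
move_arm(
  motion=[
    [0,[0,0,0],0.12],
    [0,[0,0,0],0.24],
    [0,[0,0,0],0.35],
    [0,[0,0,0],0.45],
    [0,[0,0,0],0.53],
    [0,[0,0,0],0.58],
    [0,[0,0,0],0.6],
    [0,[0,0,0],0.6],
    [0,[0,0,0],0.6],
    [0,[0,0,0],0.6],
  ],
)

```text
clock: 24.3
eef_pos: [0.5414, -0.2233, 0.1926]
tool_rot: [0.999, 0.047, 0.0, 0.0]
ft_force: [0.2, -0.2, -6.1]
grip_width: 0.0108
```

Call:
move_arm(
  motion=[
    [0,[0,0,0],0],
    [0,[0,0,0],0],
    [0,[0,0,0],0],
    [0,[0,0,0],0],
    [0,[0,0,0],0],
    [0,[0,0,0],0],
    [0,[0,0,0],0],
    [0,[0,0,0],0],
    [0,[0,0,0],0],
    [0,[0,0,0],0],
  ],
)

```text
clock: 25.3
eef_pos: [0.5413, -0.2233, 0.1925]
tool_rot: [0.999, 0.047, -0.0, -0.0]
ft_force: [-0.7, -0.4, -5.2]
grip_width: 0.0106
```

```bash
python3 go.py .5414 -.2233 .193 -84.75; python3 - <<'E'
from h import *
for n in("scene","side","wrist"):
    c=camera(n);cv2.imwrite(f"pics/{n}9.png",c["color"][:,:,::-1])
E
```

```text
eef [ 0.5413 -0.2233  0.1925] hd -84.65 tilt 0.0 t 25.3 j6 2.66 F [-0.66 -0.36 -5.16] w 0.0106 tau [-49.317  27.304]
d [ 0.001  0.    -0.01 ] roll 0.017
```

View pics/scene9.png

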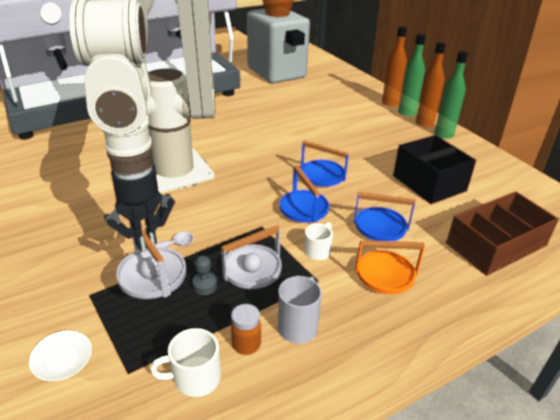

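View pics/side9.png

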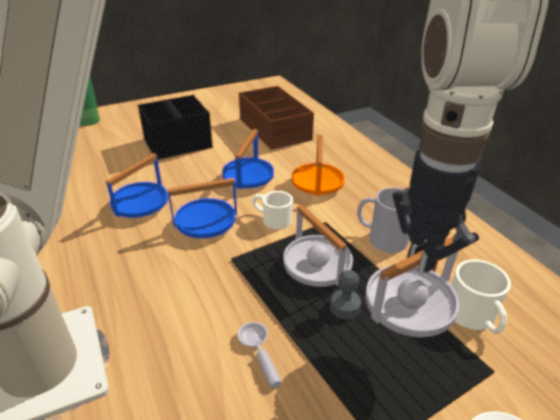

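View pics/wrist9.png

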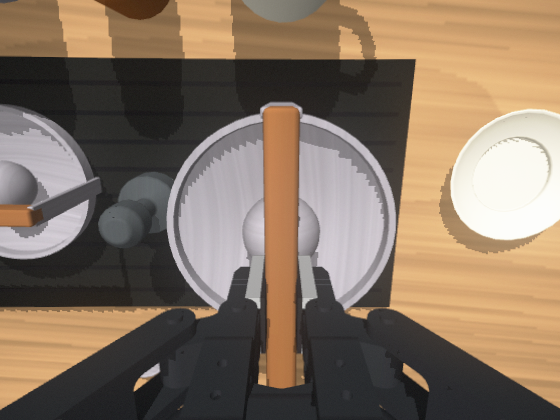

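```bash
python3 - <<'E'
from loc import loc
loc([(215,220,285,255)],[(290,200,350,255)])
from h import *
o=get_obs();print(o["clock"],o["ft_force"],abs(o["joint_vel"]).max())
job_done()
E
```

```text
--- 0 414 402
scene [[278.5, 228.4], [222.7, 248.9], [250.5, 238.2]] [[0.5156, 0.0787], [0.5218, -0.062], [0.5174, 0.0069]] 0.1408 92.5317092956059
side [[298.2, 206.9], [343.6, 247.3], [321.7, 227.3]] [[0.5136, 0.082], [0.5282, -0.0603], [0.5223, 0.0057]] 0.143 95.84657346569124
(array([0.52083866, 0.00462025, 0.11133518]), np.float64(0.00205953471816375))
25.55 [ 0.30705341  0.37381273 -4.91117776] 0.010061655301501085
the job is handed in; nothing more can be done
```

I lifted both dishes and handed the job in at 25.6 s of the 72 s allowed, still holding the heavier dish level and still. No verdict is reported.

- **Which is heavier:** the dish at (0.52, 0.01) pulled about 3.4 N, so it holds the hollow ball. The dish at (0.54, -0.22) pulled about 6.2 N, so it holds the solid one.
- **Lighter dish:** it is back on the mat and let go. The last two-camera fix puts it about 1 mm from its start, turned less than 1°.
- **Heavier dish:** I raised it straight up and turned it about 87°. The bar centre is about 0.21 m up, so the underside is about 10 cm above the mat. The gripper is within about 0.2° of square to the mat as I measured it, and its tilt reads 0.
- **Other checks:** the ball sits in the same place in the wrist picture as at the grasp, in the middle of the dish. The cups, jug, jar, tamper and spoon look unmoved in the last pictures.
- **Disagreement:** the wrist force on the raised heavier dish wandered between 4.9 and 6.2 N. I put this down to sensor noise, because the grip width stayed at about 11 mm. The lighter dish never read above about 4 N.

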